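# Pack the book into the desk rack and close up the end stop

### The job

Take the book that stands alone in the cardboard carton and stand it upright in the wooden book rack, in the gap between the two books there and the sliding end stop, either way round, then push the stop up until all three books are packed snugly against the fixed end. The carton leaves room to grip the book only by its covers and the rack only by its spine and page edge, so put it down on the desk in between and take it again the other way. Set the book down, do not let it drop, and leave the mug, the mouse and the plate where they are.

Things in the scene. Friction and masses are not known exactly. Their poses are not given: they have to be found in the camera images.
- book: the book to be packed: dark blue cloth-bound pocket hardback standing on its lower end, 36 mm thick (its own y), 62 mm from spine to page edge (its own x, spine at -x), 124 mm high; origin at the centre of its underside, z up. About 0.2 kg. At the start it stands in the carton on the 5 mm floor, its x and y nearly along the carton's.
- carton: open-topped cardboard carton, fixed to the desk, 80 mm (its x) by 160 mm (its y) by 134 mm high outside, walls and floor 5 mm: inside it is 70 mm by 150 mm, so fingers fit beside the book's covers (+y and -y) but not beside its spine and page edge. Origin at the centre of its underside.
- rack: wooden book rack, fixed. Its y is the row direction, z up, origin on the desk. Board: x -55 to 55, y -100 to 89 mm, top 14 mm above the desk. Fixed end wall: y 75 (inner face) to 89 mm, x -50 to 50 mm, top 150 mm above the desk. Open at its -x and +x sides. Two books stand by the fixed wall; the sliding stop faces them from -y.
- stop_face (a point): centre of the inner face (towards the books) of the sliding end stop: an upright wooden plate 12 mm thick (from this point to the rack's -y), 100 mm wide in x, top 150 mm above the desk; the point is 82 mm above the desk. A low foot, 8 mm high, reaches 33 mm from this face to -y.
- stop (a joint): slide of the end stop along the rack's +y, m: at 0 it is fully open, its inner face at the rack's y = -41 mm; it grows as the stop closes on the books (face at y = -41 mm + joint), at most 0.10. It stays where it is left; about 3 N moves it. With all three books packed tight it reads 0.026.
- book_mid: book already in the rack, the one next to the gap: dark blue cloth-bound pocket hardback standing on its lower end, 24 mm thick (its own y), 62 mm from spine to page edge (its own x, spine at -x), 124 mm high; origin at the centre of its underside, z up. 
- book_end: book already in the rack, next to the fixed wall: dark blue cloth-bound pocket hardback standing on its lower end, 30 mm thick (its own y), 62 mm from spine to page edge (its own x, spine at -x), 128 mm high; origin at the centre of its underside, z up. 
- mug: white mug, 80 mm across, 95 mm high, origin at the centre of its underside; leave it alone
- mouse: white computer mouse, 105 mm (x) by 60 mm (y) by 30 mm, origin at the centre of its underside; leave it alone
- plate: white side plate, 160 mm across, 22 mm high, origin at the centre of its underside; leave it alone

How it is judged (in metres and radians):
On the way:
1. the book is put down on the desk, outside the carton and the rack, and let go (height (world z) of book below 0.04 m and horizontal distance between book and carton above 0.065 m and horizontal distance between book and rack above 0.07 m and linear speed of book below 0.03 m/s and contact force between the fingers and book below 0.1 N), for 0.2 s.
At the end, for the whole second after the job is handed in: All three books stand upright (4.5 deg) and at rest on the rack's board between fixed wall and stop, square to the row (8 deg), within 24 mm of the board's centre line; the stop leaves at most 4 mm of slack in the row (joint above 0.022) (x of book in the frame of rack between -0.024 and 0.024 m and y of book in the frame of rack between -0.02 and 0.075 m and z of book in the frame of rack between 0.009 and 0.019 m and angle between each of book, book_mid, book_end's own z axis and vertical below 0.08 rad and angle between the x axis of each of book, book_mid, book_end and the x axis of rack, either way round below 0.15 rad and linear speed of each of book, book_mid, book_end below 0.02 m/s and x of book_mid in the frame of rack between -0.024 and 0.024 m and y of book_mid in the frame of rack between -0.02 and 0.075 m and z of book_mid in the frame of rack between 0.009 and 0.019 m and x of book_end in the frame of rack between -0.024 and 0.024 m and y of book_end in the frame of rack between -0.02 and 0.075 m and z of book_end in the frame of rack between 0.009 and 0.019 m and value of joint stop above 0.022 m and velocity of joint stop below 0.01 m/s); the robot touches nothing.
It fails at once if a book is dropped (over 0.6 m/s with no finger on it) ((linear speed of book above 0.6 m/s and contact force between the fingers and book below 0.05 N) or (linear speed of book_mid above 0.6 m/s and contact force between the fingers and book_mid below 0.05 N) or (linear speed of book_end above 0.6 m/s and contact force between the fingers and book_end below 0.05 N)).
It fails at once if the mug, mouse or plate is moved more than 20 mm (distance of any of mug, mouse, plate from where it was at the start of the episode above 0.02 m).
It also fails if it takes over 69 s, if anything falls off the work surface, if the arm or the gripper's body presses on something with over 40 N, if the wrist force passes 120 N, or if a joint passes its speed limit or range.

### The arm

A 6-joint arm with a two-finger parallel gripper is mounted at the origin on the work surface. World frame = base frame: x ahead of the robot, y to its left, z up, the work surface at z = 0. Lengths are in m, angles in degrees, forces in N, time in s.
With the tool pointing down it reaches from about 0.375 to 0.925 m from the base axis. Payload 5.7 kg.
Tool frame: the origin (TCP) lies at the very end of the fingers, on their centre line; the grasp point (between the pads) lies 19 mm behind it; z points along the fingers, y is the line along which they close (so a half turn about z gives the same grasp; the last joint's range is limited). The gripper opens to 85 mm and grips with 20 to 120 N. Pads are 22 mm wide; open, the fingers measure 114 mm over their backs; the gripper's body (76 mm by 85 mm) begins 54 mm behind the grasp point. The pads swing forward as they close: fully open they stand 13 mm farther back than shut.
Start: joints at [58.264, 20.558, 86.54, -0, 72.909, -6.595], TCP at [0.255, 0.543, 0.231] pointing down, gripper open.
Joint ranges: [-170.27, 170.27], [-57.76, 135], [12.27, 136.19], [-55.21, 235.2], [11.17, 155.16], [-170.74, 170.74]. Speed limits (degrees/s): [136.94, 136.94, 180, 180, 180, 180].

### API

Orientations are given as [roll, pitch, yaw] about the fixed x, y, z axes, in that order (R = Rz(yaw) Ry(pitch) Rx(roll)).
In Python, from workcell import env, telemetry, order, read_camera, get_calibration gives the robot as it stands (env), with the cameras as plain functions, the readings (telemetry) and the job (order).
- The arm moves only by the shell command python3 jog.py 'ROWS' [OPENING] [FORCE]. ROWS is a JSON list that holds a single list of rows (three levels of brackets), with 1 to 10 rows, each of 4 numbers: dx, dy, dz in m, then a turn about the tool's z in degrees; each row is the pose to reach, as a shift and turn from the pose commanded when the command began, along the tool's axes at that moment; what a row does not reach only later rows make up. A row lasts 1/8 s, in which the tool goes at most 0.0625 m and 10.7 degrees, less where a joint would pass 70% of its speed; a pose out of reach is approached as far as the arm can. OPENING is the opening from 0.0 (shut) to 1.0 (fully open), set as the command begins (- or left out keeps the last). The fingers move at their own pace and stop on an object; FORCE is the grip in N (left out, the last holds). Time passes only in rows, so rows that do not move let the fingers close. It prints the time, the measured TCP pose, the force, the opening and the grip force at its end. Input that does not fit is refused with a message, and nothing moves.
- telemetry.sense(): the state, without advancing time (a new reading comes with each control period).
- read_camera(name): name is "scene" or "side" or "wrist"; returns the picture (420x560x3 uint8, blue, green, red); there is no depth.
- get_calibration(name): a dict with "camera_matrix" (3x3 intrinsics, pixels), "k1" (the pictures are not rectified: a ray, as slopes to the right and down, at radius r is drawn at 1 + k1 r^2 times it, then the intrinsics apply), "world_to_cam" (4x4, takes a point from world to camera coordinates). Camera axes: x right, y up, looking along -z (the intrinsics and any distortion apply to the point x, -y, -z); pixel columns grow to the right and rows downward; lengths in m; the calibration is good to about 2 mm. A picture is of the moment at which its call begins: read the wrist's pose just before it. get_calibration takes no time and is no camera call; for the wrist camera it gives the pose at the moment of the call.
- order.close_job(): hands the job in; it is judged then, once.
The state is a dict: "time": time; "joints": joint angles; "dq": joint speeds; "tau": joint torques, N m; "eef_pos": TCP position; "eef_rot": TCP orientation; "ft_force": force on the tool from outside, world axes, zero at the start; "torque": the same for the moment, N m; "opening": opening from 0.0 (shut) to 1.0 (fully open); "finger_force": force on a finger pad.
Only numpy, scipy, OpenCV 4.12 (cv2) and the standard library are available. Lean on these libraries where they do the work, as an engineer would, in place of code of your own. Each camera call takes 0.05 s, during which the arm holds its last target. There are 200 camera calls.

## Working session

There is one attempt and no reset: what is moved stays moved. The work goes in short steps, Python scripts to look and compute and a shell command to move; the robot and the scene stay as the last step left them, time stands still between calls to the robot, and variables do not carry over. Pictures are saved under pics/ and viewed, at most 10 in all, crops included, and the job is handed in when it is done.

```bash
ls; mkdir -p pics
python3 - <<'E'
from workcell import env, telemetry, order, read_camera, get_calibration
import cv2,numpy as np
s=telemetry.sense();print({k:np.round(v,3).tolist() for k,v in s.items()})
for n in("scene","side"):
    c=get_calibration(n);print(n,c["camera_matrix"],c["k1"],np.round(c["world_to_cam"],4).tolist())
    cv2.imwrite(f"pics/{n}0.png",read_camera(n))
E
```

```text
jog.py
pics
workcell.py
{'time': 0.0, 'joints': [58.263, 20.598, 86.601, -0.001, 72.908, -6.593], 'dq': [0.029, -0.004, -0.113, -0.057, 0.006, -0.031], 'tau': [0.001, -52.762, -27.862, -0.0, 0.013, -0.0], 'eef_pos': [0.255, 0.543, 0.23], 'eef_rot': [-179.893, -0.011, 154.856], 'ft_force': [-0.123, -0.466, -0.198], 'torque': [-0.065, 0.033, -0.039], 'finger_force': 0.0, 'opening': 0.997}
scene [[439.73575172   0.         277.26904742]
 [  0.         439.73575172 217.56495745]
 [  0.           0.           1.        ]] -0.0945947205149791 [[-0.0352, 0.9994, -0.0076, 0.03], [-0.7578, -0.0217, 0.6521, 0.4196], [0.6516, 0.0287, 0.7581, -1.4927], [0.0, 0.0, 0.0, 1.0]]
side [[395.89805783   0.         277.76213453]
 [  0.         395.89805783 208.91391986]
 [  0.           0.           1.        ]] -0.0849590669971035 [[0.9396, -0.3421, -0.0036, -0.5941], [0.2476, 0.6724, 0.6975, -0.1991], [-0.2362, -0.6563, 0.7166, -0.7043], [0.0, 0.0, 0.0, 1.0]]
```

View pics/scene0.png

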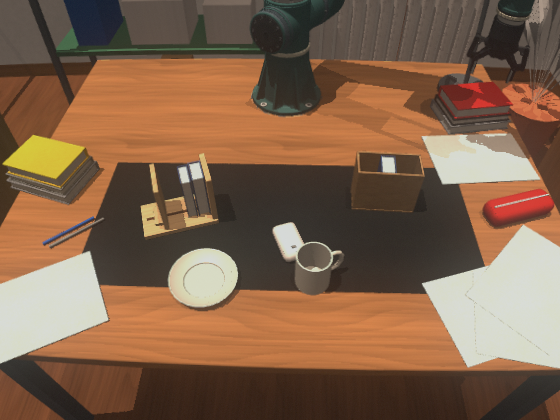

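View pics/side0.png

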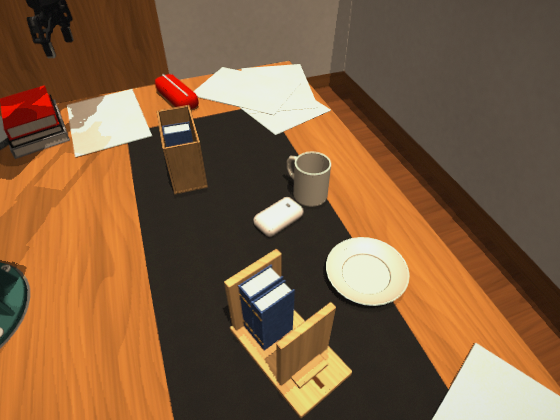

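The scene picture shows the carton near (388,180) with the book's top at (388,165). The rack is at (180,200), with the books against its right (+y) wall and the stop on the left. The mouse is at (288,240), the mug at (315,268) and the plate at (203,278). Next I'll enlarge the carton and rack.

Run:
```python
import cv2,numpy as np
a=cv2.imread("pics/scene0.png");b=cv2.imread("pics/side0.png")
def mos(n,t,k):
    ims=[cv2.resize(im[y:y+h,x:x+w],None,fx=k,fy=k,interpolation=cv2.INTER_CUBIC) for im,x,y,w,h in t]
    for im,(_,x,y,w,h) in zip(ims,t):
        for u in range(-(-x//10)*10,x+w,10): cv2.putText(im,str(u),((u-x)*k,8),0,.3,(0,255,255),1); cv2.line(im,((u-x)*k,10),((u-x)*k,14),(0,255,255),1)
        for v in range(-(-y//10)*10,y+h,10): cv2.putText(im,str(v),(6,(v-y)*k+3),0,.3,(0,255,255),1);cv2.line(im,(0,(v-y)*k),(5,(v-y)*k),(0,255,255),1)
    H=max(i.shape[0] for i in ims)
    cv2.imwrite(n,np.hstack([cv2.copyMakeBorder(i,0,H-i.shape[0],0,0,0) for i in ims]))
mos("pics/m1.png",[(a,342,142,90,80),(b,148,98,70,100)],5)
mos("pics/m2.png",[(a,132,145,95,100),(b,222,242,135,175)],3)
```

```text
(no output)
```

View pics/m1.png

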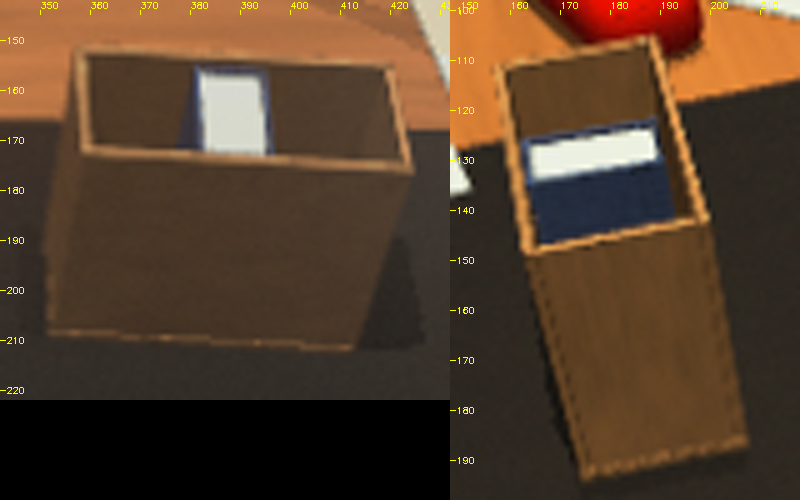

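View pics/m2.png

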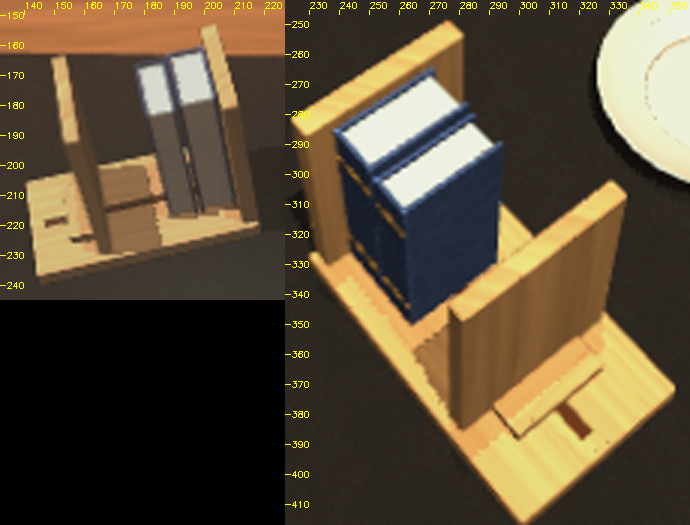

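The enlarged crops give sub-pixel corners of the carton rim and foot, the book's top, the board, the fixed wall and the stop. I'll fit the poses to these.

```bash
cat > h.py <<'E'
import numpy as np
from scipy.optimize import least_squares
def proj(c,P):
    T=np.array(c["world_to_cam"]);K=np.array(c["camera_matrix"]);P=np.atleast_2d(P)
    q=P@T[:3,:3].T+T[:3,3];s=np.c_[q[:,0],-q[:,1]]/-q[:,2:]
    s=s*(1+c["k1"]*(s**2).sum(1,keepdims=True));return s*[K[0,0],K[1,1]]+[K[0,2],K[1,2]]
def world(p,L):
    x,y,a=p[:3];L=np.atleast_2d(L)
    return np.c_[x+L[:,0]*np.cos(a)-L[:,1]*np.sin(a),y+L[:,0]*np.sin(a)+L[:,1]*np.cos(a),L[:,2]]
def fit(obs,p0):
    """obs: list of (calib, fn(p)->local Nx3 mm, pixels)"""
    f=lambda p:np.concatenate([(proj(c,world(p,np.array(g(p))/1e3))-px).ravel() for c,g,px in obs])
    r=least_squares(f,p0,loss="soft_l1",x_scale=[.01,.01,.05]+[1]*(len(p0)-3))
    print(np.round(r.x,4),"yaw",np.round(np.degrees(r.x[2]),2),"rms",np.sqrt(np.mean(r.fun**2)).round(2))
    print(np.round(f(r.x).reshape(-1,2),1).tolist());return r.x
E
python3 - <<'E'
from h import *;from workcell import env, telemetry, order, read_camera, get_calibration
A,B=get_calibration("scene"),get_calibration("side")
sa=lambda m:np.array(m)/5+[342,142]; sb=lambda m:(np.array(m)-[450,0])/5+[148,98]
ra=lambda m:np.array(m)/3+[132,145]; rb=lambda m:(np.array(m)-[285,0])/3+[222,242]
print("carton")
fit([(A,lambda p:[[-40,-80,134],[-40,80,134],[40,80,134],[40,-80,134],[40,-80,0],[40,80,0]],sa([[77,47],[396,65],[412,173],[80,156],[47,335],[353,350]])),
(B,lambda p:[[-40,80,134],[40,80,134],[40,-80,134],[-40,-80,134],[-40,-80,0],[40,-80,0]],sb([[498,66],[656,36],[709,220],[527,255],[583,480],[747,443]]))],[.5,.3,0])
print("book")
fit([(A,lambda p:[[-31,-18,129],[-31,18,129]],sa([[195,68],[267,70]])),(B,lambda p:[[-31,18,129],[31,18,129],[31,-18,129],[-31,-18,129]],sb([[524,140],[657,120],[660,159],[528,182]]))],[.5,.3,0])
print("rack")
fit([(A,lambda p:[[-50,75,150],[-50,89,150],[50,89,150],[50,75,150],[-50,p[3]-12,150],[-50,p[3],150],[50,p[3],150],[50,p[3]-12,150],[-55,-100,14],[55,-100,0],[55,89,0]],ra([[201,28],[216,25],[238,103],[222,108],[52,59],[66,57],[78,138],[64,142],[27,182],[39,283],[258,232]])),
(B,lambda p:[[-50,89,150],[50,89,150],[50,75,150],[-50,p[3],150],[50,p[3],150],[-50,p[3]-12,150],[50,p[3]-12,150],[-55,-100,0],[55,-100,14]],rb([[293,118],[448,20],[463,38],[448,303],[610,182],[464,320],[627,198],[523,524],[674,390]]))],[.5,-.3,.1,-40.])
E
```

```text
carton
[ 0.4848  0.2643 -0.0525] yaw -3.01 rms 0.66
[[-0.6, -1.1], [-0.6, -0.9], [0.5, -0.4], [-0.1, -1.1], [-0.1, 0.5], [-0.1, 1.2], [-0.6, -1.1], [0.8, -0.7], [0.3, -0.5], [-0.4, -0.6], [0.1, -0.0], [0.6, 0.5]]
book
[ 0.4817  0.2613 -0.1057] yaw -6.06 rms 0.48
[[-0.2, -1.1], [-0.2, -0.1], [-0.1, -0.6], [0.1, -0.5], [0.8, 0.2], [-0.3, -0.2]]
rack
[  0.5529  -0.2613   0.326  -35.0265] yaw 18.68 rms 0.95
[[-1.0, -0.9], [-0.4, -1.0], [-0.0, 0.2], [-0.7, -0.2], [-1.2, -1.0], [-0.9, -1.4], [-0.4, 0.0], [-1.0, -0.2], [-1.4, -0.7], [-0.2, 0.6], [0.7, 0.6], [-1.3, -0.6], [-0.1, -1.1], [0.5, -1.6], [-0.8, -0.6], [0.4, -1.9], [-0.4, 0.5], [0.6, -1.4], [-0.9, 2.3], [1.1, -1.2]]
```

```bash
cat >> h.py <<'E'
def togo(x,y,z,yaw):
    "tool-axis shift and turn from the present pose to a tool-down pose (yaw of tool x, mod 180)"
    from workcell import env, telemetry, order, read_camera, get_calibration
    from scipy.spatial.transform import Rotation as R
    s=telemetry.sense();r=R.from_euler("xyz",s["eef_rot"],degrees=True)
    d=r.inv().apply(np.array([x,y,z])-s["eef_pos"]);t=-((yaw-s["eef_rot"][2]+90)%180-90)
    print("t",round(s["time"],2),"go",np.round(d,4),"turn",round(t,1),"J",np.round(s["joints"],0))
E
python3 -c "
from h import *
togo(.482,.261,.27,-6)"
```

```text
t 0.1 go [-0.3255 -0.1584 -0.0393] turn -19.1 J [58. 21. 87.  0. 73. -7.]
```

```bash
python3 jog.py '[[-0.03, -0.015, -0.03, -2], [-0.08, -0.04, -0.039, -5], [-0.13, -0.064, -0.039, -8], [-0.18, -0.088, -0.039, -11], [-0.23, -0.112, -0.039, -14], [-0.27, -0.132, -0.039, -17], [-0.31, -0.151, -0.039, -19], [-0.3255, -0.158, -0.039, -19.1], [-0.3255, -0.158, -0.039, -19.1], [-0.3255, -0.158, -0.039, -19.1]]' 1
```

```text
refused: ROWS must be a list holding one list of rows, three levels of brackets. Nothing was moved.
```

The error is about the shape of the input: a list holding one list of rows, three levels of brackets. Fixing that and sending the same move.

```bash
python3 jog.py '[[[-0.03, -0.015, -0.03, -2], [-0.08, -0.04, -0.039, -5], [-0.13, -0.064, -0.039, -8], [-0.18, -0.088, -0.039, -11], [-0.23, -0.112, -0.039, -14], [-0.27, -0.132, -0.039, -17], [-0.31, -0.151, -0.039, -19], [-0.3255, -0.158, -0.039, -19.1], [-0.3255, -0.158, -0.039, -19.1], [-0.3255, -0.158, -0.039, -19.1]]]' 1
python3 - <<'E'
from h import *;from workcell import env, telemetry, order, read_camera, get_calibration;import cv2
c=get_calibration("wrist");im=read_camera("wrist")
cv2.imwrite("pics/w1.png",im);print(c["k1"],c["camera_matrix"].tolist(),c["world_to_cam"].tolist(),file=open("w1.txt","w"))
togo(.482,.261,.27,-6)
T=np.array(c["world_to_cam"]);print("cam at",-T[:3,:3].T@T[:3,3])
import pickle;pickle.dump(c,open("w1.pkl","wb"))
E
```

```text
time: 1.35
eef_pos: [0.4815, 0.2627, 0.2701]
eef_rot: [180.0, -0.1, 174.0]
ft_force: [0.9, -0.1, 0.1]
opening: 1.001
finger_force: 0.0
t 1.4 go [-0.0008 -0.0018  0.0002] turn 0.0 J [ 21.  14.  90.   0.  76. -63.]
cam at [0.39828486 0.27133017 0.41343891]
```

View pics/w1.png

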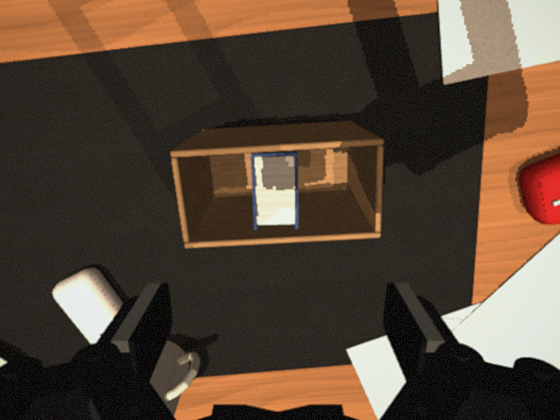

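The wrist view shows the book's top corners at about (251,153), (297,153), (299,229) and (254,230), and the carton rim at (170,152), (384,140), (381,237) and (185,248).

Run:
```python
from h import *;import pickle
c=pickle.load(open("w1.pkl","rb"))
fit([(c,lambda p:[[-31,-18,129],[-31,18,129],[31,18,129],[31,-18,129]],np.array([[251,153],[297,153],[299,229],[254,230]]))],[.48,.26,-.1])
k=fit([(c,lambda p:[[-40,-80,134],[-40,80,134],[40,80,134],[40,-80,134]],np.array([[170,152],[384,140],[381,237],[185,248]]))],[.48,.26,-.1])
togo(.482,.261,.085,-5)
```

```text
[ 0.4809  0.2611 -0.0799] yaw -4.58 rms 0.62
[[-0.4, 1.2], [0.8, -0.0], [-0.6, -0.5], [0.3, -0.4]]
[ 0.4831  0.2643 -0.0461] yaw -2.64 rms 0.68
[[-0.1, -0.4], [0.3, -1.1], [0.1, 1.2], [-0.3, 0.9]]
t 1.4 go [-0.001  -0.0019  0.1852] turn -1.0 J [ 21.  14.  90.   0.  76. -63.]
```

```bash
python3 jog.py '[[[0, -0.002, 0.03, -1], [-0.001, -0.002, 0.075, -1], [-0.001, -0.002, 0.12, -1], [-0.001, -0.002, 0.155, -1], [-0.001, -0.002, 0.178, -1], [-0.001, -0.002, 0.185, -1], [-0.001, -0.002, 0.185, -1], [-0.001, -0.002, 0.185, -1]]]' 1 && python3 jog.py '[[[0, 0, 0, 0], [0, 0, 0, 0], [0, 0, 0, 0], [0, 0, 0, 0], [0, 0, 0, 0], [0, 0, 0, 0], [0, 0, 0, 0], [0, 0, 0, 0]]]' 0 50
```

```text
time: 2.4
eef_pos: [0.4839, 0.2604, 0.0864]
eef_rot: [179.9, 0.1, 175.0]
ft_force: [-0.6, -0.3, -0.0]
opening: 1.003
finger_force: 0.0
time: 3.4
eef_pos: [0.4836, 0.2599, 0.0857]
eef_rot: [180.0, 0.0, 175.0]
ft_force: [-1.8, -0.1, 6.4]
opening: 0.417
finger_force: 50.5
```

```bash
python3 jog.py '[[[0, 0, -0.005, 0], [0, 0, -0.02, 0], [0, 0, -0.05, 0], [0, 0, -0.085, 0], [0, 0, -0.12, 0], [0, 0, -0.145, 0], [0, 0, -0.16, 0], [0, 0, -0.165, 0], [0, 0, -0.165, 0]]]'
python3 - <<'E'
from h import *;from workcell import env, telemetry, order, read_camera, get_calibration
A=get_calibration("scene")
for n,u,z in(("mouse",(288,242),.015),("mugtop",(314,253),.095),("plate",(203,278),.02)):
    p=least_squares(lambda q:proj(A,[[q[0],q[1],z]])[0]-u,[.6,0]).x;print(n,p.round(3))
print(proj(A,[[.46,.02,0]]))
togo(.46,.01,.25,18.7)
E
```

```text
time: 4.53
eef_pos: [0.4828, 0.2595, 0.2498]
eef_rot: [-180.0, -0.1, 175.0]
ft_force: [-0.5, 1.0, -2.6]
opening: 0.411
finger_force: 50.6
mouse [0.644 0.019]
mugtop [0.734 0.075]
plate [ 0.756 -0.171]
[[289.73781853 191.53525451]]
t 4.53 go [ 8.000e-04 -2.506e-01 -1.000e-04] turn -23.7 J [ 21.  15.  92.  -0.  73. -64.]
```

```bash
python3 jog.py '[[[0, -0.02, 0, -2], [0, -0.055, 0, -5], [0, -0.095, 0, -9], [0, -0.14, 0, -13], [0, -0.18, 0, -17], [0, -0.215, 0, -20], [0, -0.24, 0, -23], [0, -0.25, 0, -23.7], [0, -0.25, 0, -23.7], [0, -0.25, 0, -23.7]]]' && python3 jog.py '[[[0, 0, 0.02, 0], [0, 0, 0.055, 0], [0, 0, 0.09, 0], [0, 0, 0.12, 0], [0, 0, 0.14, 0], [0, 0, 0.152, 0], [0, 0, 0.16, 0], [0, 0, 0.164, 0], [0, 0, 0.164, 0]]]'; python3 -c "
from h import *
togo(.46,.01,.081,18.7)"
```

```text
time: 5.78
eef_pos: [0.4612, 0.0115, 0.25]
eef_rot: [180.0, -0.0, -161.3]
ft_force: [-0.0, 0.8, -2.7]
opening: 0.419
finger_force: 50.8
time: 6.9
eef_pos: [0.4615, 0.0107, 0.0865]
eef_rot: [-180.0, 0.0, -161.3]
ft_force: [-0.8, 0.3, -1.7]
opening: 0.415
finger_force: 50.8
t 6.9 go [ 0.0017 -0.0002  0.0055] turn -0.0 J [  -7.   21.  112.   -0.   47. -116.]
```

```bash
python3 jog.py '[[[0, 0, 0.002, 0], [0, 0, 0.004, 0], [0, 0, 0.0055, 0], [0, 0, 0.0055, 0], [0, 0, 0.0055, 0]]]'
```

```text
time: 7.52
eef_pos: [0.4612, 0.0107, 0.0808]
eef_rot: [-180.0, -0.0, -161.3]
ft_force: [-0.1, 0.4, -3.0]
opening: 0.416
finger_force: 50.9
```

Still no contact, so I'll lower it a little more.

```bash
python3 jog.py '[[[0, 0, 0.0005, 0], [0, 0, 0.001, 0], [0, 0, 0.0015, 0], [0, 0, 0.0015, 0]]]'
```

```text
time: 8.02
eef_pos: [0.4613, 0.0107, 0.0807]
eef_rot: [-180.0, 0.0, -161.3]
ft_force: [-4.6, 1.2, 17.9]
opening: 0.416
finger_force: 53.2
```

```bash
python3 jog.py '[[[0, 0, 0, 0], [0, 0, 0, 0], [0, 0, 0, 0], [0, 0, 0, 0], [0, 0, 0, 0]]]' 1 && python3 jog.py '[[[0, 0, -0.01, 0], [0, 0, -0.04, 0], [0, 0, -0.08, 0], [0, 0, -0.12, 0], [0, 0, -0.15, 0], [0, 0, -0.17, 0], [0, 0, -0.17, 0], [0, 0, -0.17, 0]]]'
python3 - <<'E'
from h import *;from workcell import env, telemetry, order, read_camera, get_calibration;import cv2,pickle
c=get_calibration("wrist");im=read_camera("wrist")
cv2.imwrite("pics/w2.png",im);pickle.dump(c,open("w2.pkl","wb"));togo(.4613,.0107,.25,108.7)
print(proj(c,world([.4613,.0107,np.radians(18.7)],np.array([[-31,-18,124],[-31,18,124],[31,18,124],[31,-18,124]])/1e3)).round())
E
```

```text
time: 8.65
eef_pos: [0.4612, 0.0107, 0.0792]
eef_rot: [180.0, -0.0, -161.3]
ft_force: [-0.6, -1.0, 0.2]
opening: 0.997
finger_force: 0.0
time: 9.65
eef_pos: [0.4606, 0.0108, 0.2488]
eef_rot: [180.0, -0.1, -161.3]
ft_force: [-0.4, 0.3, -0.5]
opening: 1.002
finger_force: 0.0
t 9.7 go [-0.0008 -0.0004 -0.0016] turn 90.0 J [  -7.    8.  102.   -0.   71. -116.]
[[252. 159.]
 [302. 159.]
 [300. 238.]
 [254. 238.]]
```

View pics/w2.png

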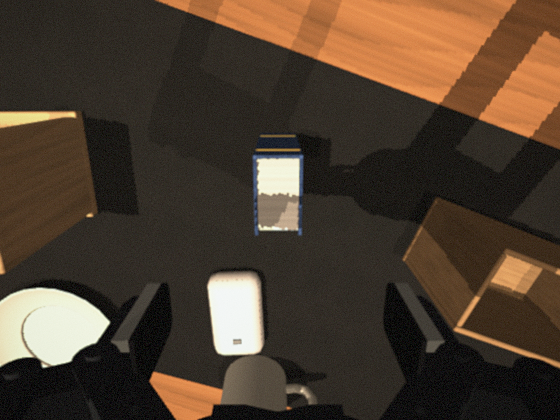

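The book stands upright, its top corners at about (252,154), (302,154), (301,235) and (255,235). That is about 4 px, or roughly 3 mm, off the prediction along its x.

Run:
```python
from h import *;import pickle
c=pickle.load(open("w2.pkl","rb"))
p=fit([(c,lambda p:[[-31,-18,124],[-31,18,124],[31,18,124],[31,-18,124]],np.array([[252,154],[302,154],[301,235],[255,235]]))],[.46,.01,.3])
togo(p[0],p[1],.25,108.7)
```

```text
[0.4582 0.0102 0.3356] yaw 19.23 rms 0.55
[[0.1, 0.9], [0.1, 0.4], [0.2, -1.0], [-0.4, -0.5]]
t 9.7 go [ 0.0023  0.0001 -0.0016] turn 90.0 J [  -7.    8.  102.   -0.   71. -116.]
```

```bash
python3 jog.py '[[[0.0025, 0, 0, 10], [0.0025, 0, 0, 20], [0.0025, 0, 0, 30], [0.0025, 0, 0, 40], [0.0025, 0, 0, 50], [0.0025, 0, 0, 60], [0.0025, 0, 0, 70], [0.0025, 0, 0, 80], [0.0025, 0, 0, 89.5], [0.0025, 0, 0, 89.5]]]' 1 && python3 jog.py '[[[0, 0, 0.03, 0], [0, 0, 0.08, 0], [0, 0, 0.12, 0], [0, 0, 0.15, 0], [0, 0, 0.165, 0], [0, 0, 0.17, 0], [0, 0, 0.17, 0], [0, 0, 0.17, 0]]]'; python3 -c "
from h import *
togo(.4582,.0102,.08,109)"
```

```text
time: 10.95
eef_pos: [0.4581, 0.01, 0.2482]
eef_rot: [-179.9, -0.1, 109.2]
ft_force: [0.3, 0.7, 0.0]
opening: 1.0
finger_force: 0.0
time: 11.95
eef_pos: [0.4595, 0.0098, 0.0799]
eef_rot: [179.9, 0.0, 109.2]
ft_force: [0.7, -0.5, -0.7]
opening: 0.997
finger_force: 0.0
t 11.95 go [ 0.0008 -0.0011 -0.0001] turn 0.2 J [ -7.  21. 113.  -0.  46. -27.]
```

```bash
python3 jog.py '[[[0, 0, 0, 0], [0, 0, 0, 0], [0, 0, 0, 0], [0, 0, 0, 0], [0, 0, 0, 0], [0, 0, 0, 0]]]' 0 50 && python3 jog.py '[[[0, 0, -0.005, 0], [0, 0, -0.03, 0], [0, 0, -0.07, 0], [0, 0, -0.11, 0], [0, 0, -0.15, 0], [0, 0, -0.175, 0], [0, 0, -0.185, 0], [0, 0, -0.185, 0]]]'
python3 - <<'E'
from h import *;from workcell import env, telemetry, order, read_camera, get_calibration
A,B=get_calibration("scene"),get_calibration("side")
ra=lambda m:np.array(m)/3+[131.67,144.67]; rb=lambda m:(np.array(m)-[285,0])/3+[221.67,241.67]
p=fit([(A,lambda p:[[-50,75,150],[-50,89,150],[50,89,150],[50,75,150],[-50,p[3]-12,150],[-50,p[3],150],[50,p[3],150],[50,p[3]-12,150],[-55,-100,14],[55,-100,0],[55,89,0]],ra([[201,28],[216,25],[238,103],[222,108],[52,59],[66,57],[78,138],[64,142],[27,182],[39,283],[258,232]])),
(B,lambda p:[[-50,89,150],[50,89,150],[50,75,150],[-50,p[3],150],[50,p[3],150],[-50,p[3]-12,150],[50,p[3]-12,150],[-55,-100,0],[55,-100,14]],rb([[293,118],[448,20],[463,38],[448,303],[610,182],[464,320],[627,198],[523,524],[674,390]]))],[.5,-.3,.1,-40.])
t=world(p,[[0,-.008,0]])[0];print(t);togo(t[0],t[1],.265,np.degrees(p[2])+90)
# wrist pose for looking: 90 mm to rack's +x...
E
```

```text
time: 12.7
eef_pos: [0.4592, 0.0098, 0.08]
eef_rot: [180.0, 0.0, 109.2]
ft_force: [-0.8, 0.1, 5.8]
opening: 0.722
finger_force: 53.6
time: 13.7
eef_pos: [0.4588, 0.0099, 0.2643]
eef_rot: [180.0, 0.0, 109.2]
ft_force: [-0.0, 0.1, -3.4]
opening: 0.718
finger_force: 55.7
[  0.5524  -0.2614   0.3257 -34.8451] yaw 18.66 rms 0.85
[[-0.7, -0.7], [-0.1, -0.8], [0.3, 0.4], [-0.4, 0.0], [-0.8, -0.9], [-0.5, -1.2], [0.0, 0.2], [-0.6, -0.0], [-1.1, -0.5], [0.1, 0.8], [1.0, 0.8], [-1.2, -0.1], [0.1, -0.6], [0.6, -1.2], [-0.8, -0.2], [0.4, -1.5], [-0.4, 0.9], [0.6, -1.0], [-0.8, 2.8], [1.2, -0.7]]
[ 0.55500802 -0.26902292  0.        ]
t 13.7 go [-0.2951 -0.0006 -0.0006] turn 0.5 J [ -7.   7. 100.  -0.  73. -27.]
```

```bash
python3 jog.py '[[[-0.02, 0, 0, 0], [-0.06, 0, 0, 0], [-0.1, 0, 0, 0.5], [-0.145, 0, 0, 0.5], [-0.19, 0, 0, 0.5], [-0.23, 0, 0, 0.5], [-0.265, -0.0005, 0, 0.5], [-0.285, -0.0005, 0, 0.5], [-0.295, -0.0005, 0, 0.5], [-0.295, -0.0005, 0, 0.5]]]'
python3 - <<'E'
from h import *;from workcell import env, telemetry, order, read_camera, get_calibration;import cv2,pickle
togo(.555,-.269,.265,108.7)
c=get_calibration("wrist");im=read_camera("wrist");pickle.dump(c,open("w3.pkl","wb"))
s=read_camera("side");cv2.imwrite("pics/w3.png",im);cv2.imwrite("pics/s3.png",s)
cv2.imwrite("pics/m3.png",np.hstack([im[:, 40:520],cv2.resize(s[150:420,200:400],(311,420))]))
E
```

```text
time: 14.95
eef_pos: [0.555, -0.2685, 0.2637]
eef_rot: [-180.0, -0.1, 108.7]
ft_force: [-0.1, 0.5, -2.4]
opening: 0.721
finger_force: 55.6
t 14.95 go [-0.0005 -0.0001 -0.0013] turn -0.0 J [-32.  20.  82.   0.  78. -51.]
```

View pics/m3.png

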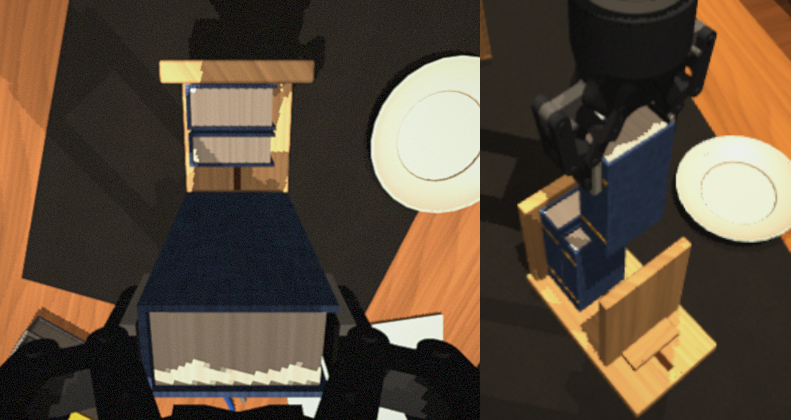

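The wrist view shows the fixed wall's top at about (199,61), (353,61), (353,82) and (200,84), and book_mid's near top edge from (229,165) to (312,165). The held book hangs square over the gap.

Run:
```python
from h import *;import pickle
c=pickle.load(open("w3.pkl","rb"))
q=fit([(c,lambda p:[[-50,89,150],[50,89,150],[50,75,150],[-50,75,150]],np.array([[199,61],[353,61],[353,82],[200,83.5]]))],[.55,-.26,.32])
fit([(c,lambda p:[[-31,-12,138],[31,-12,138]],np.array([[229.5,165.5],[313,165]]))],[.55,-.22,.32])
for p in ([.555,-.2685],[.5524,-.2614]):
  d=np.array(p)-q[:2];a=q[2];print(d[0]*np.cos(a)+d[1]*np.sin(a),-d[0]*np.sin(a)+d[1]*np.cos(a))
```

```text
[ 0.5521 -0.262   0.3295] yaw 18.88 rms 0.84
[[-0.9, -0.2], [1.5, -0.9], [0.2, 1.1], [-0.4, 0.3]]
[ 0.5384 -0.2347  0.3315] yaw 18.99 rms 0.52
[[-0.7, 0.0], [0.7, 0.0]]
0.0006454672153869728 -0.0070685928751777986
0.0004824736439704465 0.0004907346806089636
```

```bash
python3 jog.py '[[[-0.0015, 0, 0.02, 0], [-0.0015, 0, 0.05, 0], [-0.0015, 0, 0.08, 0], [-0.0015, 0, 0.11, 0], [-0.0015, 0, 0.135, 0], [-0.0015, 0, 0.15, 0], [-0.0015, 0, 0.16, 0], [-0.0015, 0, 0.163, 0], [-0.0015, 0, 0.163, 0], [-0.0015, 0, 0.163, 0]]]' && python3 jog.py '[[[0, 0, 0.002, 0], [0, 0, 0.004, 0], [0, 0, 0.0055, 0], [0, 0, 0.0055, 0], [0, 0, 0.0055, 0]]]'
```

```text
time: 16.3
eef_pos: [0.5562, -0.2707, 0.1021]
eef_rot: [180.0, 0.1, 108.7]
ft_force: [-0.7, 0.3, -2.6]
opening: 0.721
finger_force: 55.7
time: 16.92
eef_pos: [0.5557, -0.2704, 0.0958]
eef_rot: [-180.0, 0.0, 108.7]
ft_force: [-0.6, 0.4, -2.5]
opening: 0.719
finger_force: 55.7
```

```bash
python3 jog.py '[[[0, 0, 0.0007, 0], [0, 0, 0.0014, 0], [0, 0, 0.002, 0], [0, 0, 0.002, 0]]]'
```

```text
time: 17.42
eef_pos: [0.5557, -0.2704, 0.0942]
eef_rot: [180.0, 0.0, 108.7]
ft_force: [-0.6, -0.9, 1.2]
opening: 0.724
finger_force: 55.9
```

```bash
python3 jog.py '[[[0, 0, 0.0005, 0], [0, 0, 0.0007, 0], [0, 0, 0.0007, 0]]]' && python3 jog.py '[[[0, 0, 0, 0], [0, 0, 0, 0], [0, 0, 0, 0], [0, 0, 0, 0], [0, 0, 0, 0]]]' 1 && python3 jog.py '[[[0, 0, -0.01, 0], [0, 0, -0.04, 0], [0, 0, -0.08, 0], [0, 0, -0.11, 0], [0, 0, -0.13, 0], [0, 0, -0.135, 0], [0, 0, -0.135, 0]]]'
python3 - <<'E'
from h import *;from workcell import env, telemetry, order, read_camera, get_calibration;import cv2,pickle
s=read_camera("side");c=get_calibration("wrist");im=read_camera("wrist");pickle.dump(c,open("w4.pkl","wb"));cv2.imwrite("pics/w4.png",im)
cv2.imwrite("pics/m4.png",np.hstack([im[:, 40:520],cv2.resize(s[150:420,200:400],(311,420))]))
q=[.5521,-.262,.3295]
for y in(-41-12,-70):
  t=world(q,[[0,y/1e3,0]])[0];togo(t[0],t[1],.23,18.9+90)
E
```

```text
time: 17.8
eef_pos: [0.5557, -0.2705, 0.0941]
eef_rot: [180.0, 0.0, 108.7]
ft_force: [-2.9, 1.3, 7.8]
opening: 0.721
finger_force: 56.7
time: 18.42
eef_pos: [0.5557, -0.2704, 0.093]
eef_rot: [-180.0, 0.0, 108.7]
ft_force: [0.6, 0.5, 1.0]
opening: 1.001
finger_force: 0.0
time: 19.3
eef_pos: [0.5556, -0.2703, 0.2282]
eef_rot: [180.0, 0.0, 108.7]
ft_force: [-0.1, -0.6, -0.3]
opening: 0.995
finger_force: 0.0
t 19.4 go [-0.0445 -0.0001 -0.003 ] turn -0.2 J [-32.  22.  85.  -0.  73. -51.]
t 19.4 go [-0.0615 -0.     -0.003 ] turn -0.2 J [-32.  22.  85.  -0.  73. -51.]
```

View pics/m4.png

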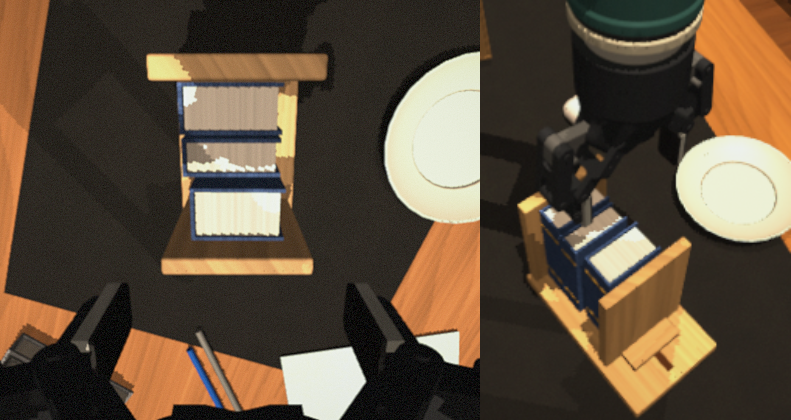

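The books stand upright in a row, with book_mid leaning slightly. The stop's top spans (202–353, 260–273). I'll measure it.

Run:
```python
from h import *;import pickle
c=pickle.load(open("w4.pkl","rb"))
q=fit([(c,lambda p:[[-50,89,150],[50,89,150],[50,75,150],[-50,75,150],[-50,p[3],150],[50,p[3],150],[50,p[3]-12,150],[-50,p[3]-12,150]],np.array([[187,55],[368,55],[368,80],[188,80.5],[204,260],[353,260],[353,273.5],[202,273.5]]))],[.55,-.26,.32,-40])
t=world(q,[[0,(q[3]-12-35)/1e3,0]])[0];print(t);togo(t[0],t[1],.23,np.degrees(q[2])+90)
```

```text
[  0.5525  -0.2622   0.3251 -34.7124] yaw 18.63 rms 1.25
[[-0.7, -0.8], [1.3, -0.8], [-0.7, 1.2], [0.2, 0.7], [-3.0, -1.2], [1.3, -1.2], [0.1, 1.7], [0.2, 1.6]]
[ 0.57858972 -0.33959362  0.        ]
t 19.4 go [-0.0735 -0.     -0.003 ] turn 0.0 J [-32.  22.  85.  -0.  73. -51.]
```

```bash
python3 jog.py '[[[-0.03, 0, 0, 0], [-0.06, 0, 0, 0], [-0.0735, 0, 0, 0], [-0.0735, 0, 0, 0], [-0.0735, 0, 0.04, 0], [-0.0735, 0, 0.08, 0], [-0.0735, 0, 0.11, 0], [-0.0735, 0, 0.128, 0], [-0.0735, 0, 0.128, 0], [-0.0735, 0, 0.128, 0]]]' 0 && python3 jog.py '[[[0.005, 0, 0, 0], [0.01, 0, 0, 0], [0.015, 0, 0, 0], [0.02, 0, 0, 0], [0.024, 0, 0, 0], [0.024, 0, 0, 0]]]'
```

```text
time: 20.65
eef_pos: [0.58, -0.3403, 0.1014]
eef_rot: [179.9, 0.1, 108.7]
ft_force: [0.1, -0.1, -0.9]
opening: 0.003
finger_force: 0.0
time: 21.4
eef_pos: [0.5715, -0.317, 0.1002]
eef_rot: [-180.0, 0.0, 108.7]
ft_force: [0.3, 0.0, -1.0]
opening: 0.0
finger_force: 0.0
```

```bash
python3 jog.py '[[[0.002, 0, 0, 0], [0.004, 0, 0, 0], [0.006, 0, 0, 0], [0.008, 0, 0, 0], [0.01, 0, 0, 0], [0.01, 0, 0, 0]]]'; python3 jog.py '[[[0.001, 0, 0, 0], [0.002, 0, 0, 0], [0.003, 0, 0, 0], [0.004, 0, 0, 0], [0.005, 0, 0, 0], [0.005, 0, 0, 0]]]'; python3 jog.py '[[[0.0005, 0, 0, 0], [0.001, 0, 0, 0], [0.0015, 0, 0, 0], [0.002, 0, 0, 0], [0.002, 0, 0, 0]]]'
```

```text
time: 22.15
eef_pos: [0.5684, -0.3077, 0.1002]
eef_rot: [180.0, 0.0, 108.7]
ft_force: [1.4, -3.1, -1.3]
opening: 0.001
finger_force: 0.0
time: 22.9
eef_pos: [0.5668, -0.3031, 0.1002]
eef_rot: [180.0, 0.0, 108.7]
ft_force: [0.9, -3.9, -1.0]
opening: -0.004
finger_force: 0.0
time: 23.52
eef_pos: [0.5662, -0.3013, 0.1002]
eef_rot: [180.0, 0.0, 108.7]
ft_force: [1.8, -5.2, -1.0]
opening: -0.002
finger_force: 0.0
```

```bash
for i in 1 2; do python3 jog.py '[[[0.0005, 0, 0, 0], [0.001, 0, 0, 0], [0.0015, 0, 0, 0], [0.002, 0, 0, 0], [0.002, 0, 0, 0]]]' | sed -n '2p;4p'; done
```

```text
eef_pos: [0.5657, -0.2998, 0.1002]
ft_force: [1.5, -5.6, -1.7]
eef_pos: [0.5658, -0.2999, 0.1003]
ft_force: [2.6, -12.4, -5.0]
```

```bash
for i in 1 2; do python3 jog.py '[[[0.0005, 0, 0, 0], [0.001, 0, 0, 0], [0.0015, 0, 0, 0], [0.002, 0, 0, 0], [0.002, 0, 0, 0]]]' | sed -n '2p;4p'; done
```

```text
eef_pos: [0.5662, -0.2999, 0.1007]
ft_force: [4.3, -16.6, -6.9]
eef_pos: [0.5668, -0.2998, 0.1012]
ft_force: [6.5, -20.4, -7.2]
```

```bash
python3 jog.py '[[[-0.01, 0, 0, 0], [-0.03, 0, 0, 0], [-0.05, 0, 0, 0], [-0.05, 0, -0.04, 0], [-0.05, 0, -0.08, 0], [-0.03, 0, -0.12, 0], [0.01, 0, -0.13, 0], [0.03, 0, -0.13, 0], [0.03, 0, -0.13, 0], [0.03, 0, -0.13, 0]]]'
python3 - <<'E'
from h import *;from workcell import env, telemetry, order, read_camera, get_calibration;import cv2,pickle
s=read_camera("side");c=get_calibration("wrist");im=read_camera("wrist");pickle.dump(c,open("w5.pkl","wb"));cv2.imwrite("pics/w5.png",im)
cv2.imwrite("pics/m5.png",np.hstack([im[:, 40:520],cv2.resize(s[230:420,220:360],(309,420),interpolation=cv2.INTER_CUBIC)]))
E
```

```text
time: 27.28
eef_pos: [0.5541, -0.266, 0.2292]
eef_rot: [-180.0, -0.0, 108.7]
ft_force: [0.3, -0.1, -0.1]
opening: -0.002
finger_force: 0.0
```

View pics/m5.png

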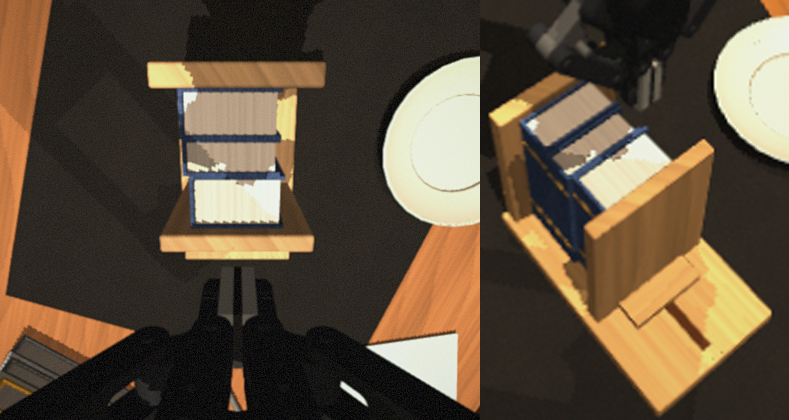

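Run:
```python
from h import *;import pickle
c=pickle.load(open("w5.pkl","rb"))
q=fit([(c,lambda p:[[-50,89,150],[50,89,150],[50,75,150],[-50,75,150],[-50,p[3],150],[50,p[3],150],[50,p[3]-12,150],[-50,p[3]-12,150]],np.array([[188,62.5],[366,62.5],[366,87.5],[188,88],[202,235.5],[354,235.5],[354,250],[201,250.5]]))],[.55,-.26,.32,-20])
for y,h in((75,142),(45,142),(45,138),(21,138),(21,138),(-15,138)):
  print(y,h,proj(c,world(q,np.array([[-31,y,h],[31,y,h]])/1e3)).round(1).tolist())
```

```text
[  0.5524  -0.262    0.3272 -14.467 ] yaw 18.75 rms 1.06
[[-1.2, -0.4], [1.3, -0.8], [-0.5, 0.7], [0.7, 0.6], [-2.4, -0.8], [1.2, -1.1], [0.0, 1.4], [-0.1, 1.1]]
75 142 [[224.2, 88.2], [330.0, 88.0]]
45 142 [[226.5, 139.7], [327.9, 139.5]]
45 138 [[227.4, 138.7], [327.1, 138.5]]
21 138 [[229.0, 176.3], [325.6, 176.2]]
21 138 [[229.0, 176.3], [325.6, 176.2]]
-15 138 [[231.4, 228.4], [323.5, 228.3]]
```

Run:
```python
import cv2
im=cv2.imread("pics/w5.png")[60:270,180:380];cv2.imwrite("pics/c5.png",cv2.resize(im,None,fx=2.8,fy=2.8,interpolation=cv2.INTER_CUBIC))
```

```text
(no output)
```

View pics/c5.png

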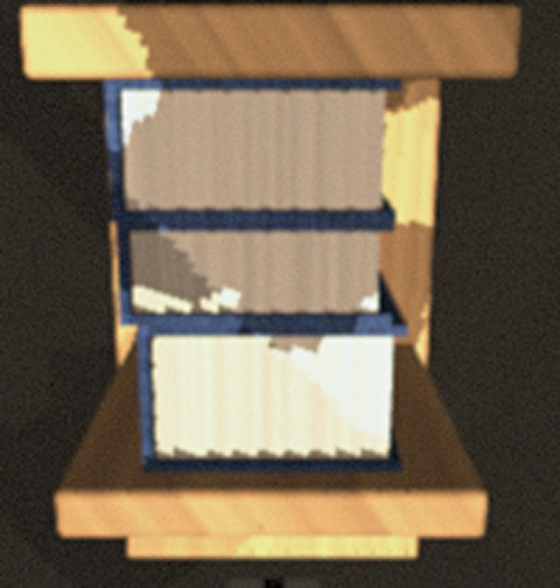

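The stop's face measures y = -14.5 mm, a joint of about 0.026. The book edges at rows 138, 177 and 227 match a tight, upright row (predicted 139, 176 and 228), so I'm handing the job in.

```bash
python3 -c "
from workcell import env, telemetry, order, read_camera, get_calibration
print(order.close_job())"
```

```text
the job is handed in; nothing more can be done
None
```

I stood the book upright in the rack after the regrasp on the desk, pushed the stop up to about 0.026 (fully packed), and handed the job in at about 27 s; the judge gave no verdict.

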